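# Stack the freshly labelled specimen boxes under the drying weight

### The arm

A 6-joint arm with a two-finger parallel gripper is mounted at the origin on the work surface. World frame = base frame: x ahead of the robot, y to its left, z up, the work surface at z = 0. Lengths are in mm, angles in degrees, forces in N, time in s.
With the tool pointing down it reaches from about 300 to 850 mm from the base axis. Payload 4.2 kg.
Tool frame: the origin (TCP) lies on the centre line of the jaws, within the pads' length; the fingertips stand 14 mm ahead of it and the grasp point (between the pads) lies 5 mm behind it; x points along the fingers, y is the direction in which the jaws open and shut, and the axes are right-handed (so a half turn about x gives the same grasp; the last joint's range is limited). The gripper opens to 91 mm and grips with 3 to 60 N. Pads are 32 mm wide; open, the fingers measure 118 mm over their backs; the gripper's body (76 mm by 178 mm) begins 60 mm behind the grasp point.
Start: joints at [-71.448, 18.312, 89.639, -0, 72.044, -1.146], TCP at [193.817, -541.366, 227.976] pointing down, gripper open.
Joint ranges: [-177.97, 177.97], [-48.28, 115.42], [12.27, 149.76], [-77.06, 257.06], [2.81, 150.46], [-146.56, 146.56]. Speed limits (degrees/s): [147.25, 147.25, 180, 180, 180, 180].

### API

Orientations are given as [roll, pitch, yaw] about the fixed x, y, z axes, in that order (R = Rz(yaw) Ry(pitch) Rx(roll)).
In Python, from workcell import readout, optics, env gives the robot as it stands.
- The arm moves only by the shell command python3 -m creep 'ROWS' [OPENING] [FORCE]. ROWS is JSON, a list of rows, each an object with "translation": the shift along the world's x, y, z in cm, a list of three; "delta_rot": the turn, a rotation vector about the world's x, y, z in rad, a list of three. In form: [{"translation": [dx, dy, dz], "delta_rot": [rx, ry, rz]}, ...]. A call has 1 to 5 rows; each row shifts and turns the commanded pose from where the row before left it; what a row does not reach is not made up. A row lasts 1/12 s, in which the tool goes at most 41.7 mm and 7.16 degrees, less where a joint would pass 70% of its speed; a pose out of reach is approached as far as the arm can. A call with a gripper value outside its range is refused whole. OPENING is the gripper's target within -1 to 1 (fully open at 1, half-way at 0, shut at -1), set as the call begins (- or left out, the last holds). The fingers move at their own pace and stop on an object; FORCE is the grip in N (left out, the last holds). Time passes only in rows, so rows that do not move let the fingers close. It gives the time, the measured TCP pose, the force and the opening at its end, in the units of the state.
- readout.state(): the state, without advancing time (a new reading comes with each control period).
- optics.grab_frame(name): name is "side" or "top" or "wrist"; returns (picture, depth): 400x640x3 uint8, red, green, blue; 400x640 float32, mm along the optical axis (not along the pixel's ray), 0 where there is no reading.
- optics.camera_params(name): a dict with "mtx" (3x3 intrinsics, pixels), "R" (3x3) and "t" (3): a world point X has camera coordinates R X + t. Camera axes: x right, y down, z forward; pixel columns grow to the right and rows downward; lengths in mm; the calibration is good to about 2 mm. A picture is of the moment at which its call begins: read the wrist's pose just before it. camera_params takes no time and is no camera call; for the wrist camera it gives the pose at the moment of the call.
- env.job_done(): hands the job in, once; it reports no verdict.
The state is a dict: "time_s": time; "qpos": joint angles; "qvel": joint speeds; "effort": joint torques, N m; "ee_pos": TCP position; "ee_rot": TCP orientation; "force": force on the tool from outside, world axes, zero at the start; "torque": the same for the moment, N m; "gripper_width": finger opening in mm.
Only numpy, scipy, OpenCV 4.12 (cv2) and the standard library are available. Lean on these libraries where they do the work, as an engineer would, in place of code of your own. Each camera call takes 0.05 s, during which the arm holds its last target.

### The job

The labels just pasted on the specimen boxes must dry under pressure. Stack the two closed boxes of the same size from the table, one after the other and in either order, flush on all four sides onto the box already on the white pressing board, without shifting that one; then set the iron weight gently on the middle of the top box, its long side along the box, and let go. Set everything down softly and leave the other things on the table as they are.

Things in the scene. Friction and masses are not known exactly. Their poses are not given: they have to be found in the camera images.
- bottom_box: The box that starts the column, lying on the board, not fastened. Closed grey board specimen box with steel-edged corners and a blank paper label pasted on the lid: 120 (x) x 60 (y) x 45 (z) mm, lid flush with the sides and fixed, about 0.15 to 0.31 kg. Origin: centre of its underside; x along the 120 mm side, z up. Either end may face either way. 
- box_a: One of the two boxes to be stacked; stands on the table. Closed grey board specimen box with steel-edged corners and a blank paper label pasted on the lid: 120 (x) x 60 (y) x 45 (z) mm, lid flush with the sides and fixed, about 0.15 to 0.31 kg. Origin: centre of its underside; x along the 120 mm side, z up. Either end may face either way. 
- box_b: The other box to be stacked, the same as box_a; stands on the table. Closed grey board specimen box with steel-edged corners and a blank paper label pasted on the lid: 120 (x) x 60 (y) x 45 (z) mm, lid flush with the sides and fixed, about 0.15 to 0.31 kg. Origin: centre of its underside; x along the 120 mm side, z up. Either end may face either way. 
- weight: Dark iron weight: slab 90 (x) x 54 (y) x 22 (z) mm with a wooden bar handle above it; about 0.65 to 0.9 kg. Handle bar: 80 mm long along x, 14 mm wide (y), from 40 to 54 mm above the underside, on two 10 mm posts at x = +30 and -30 mm, 18 mm free between slab and bar; grip it across y at its middle. Origin: centre of the underside; z up.
- board: White pressing board, 200 (x) x 130 (y) x 12 mm, fixed to the table. Origin: centre of its underside; x along its long side.
- open_box: Bystander: specimen box without its lid, 120 x 60 x 36 mm, stones showing inside; lies among the task's things. Origin: centre of underside; long side along its x.
- loose_lid: Bystander: an empty lid lying hollow side up, 124 x 64 x 24 mm.
- square_box: Bystander: closed flat square box 78 x 78 x 30 mm, not part of the stack.
- paste_jar: Bystander: clear closed jar, 66 mm across, 75 mm high.
- paste_brush: Bystander: flat brush about 170 mm long, lying.
- tin: Bystander: round flat tin 76 mm across, 26 mm high.

How it is judged:
By the outcome, as a careful person would: the job done as asked, in the order asked, and still so for the second after the job is handed in, with the robot touching nothing.
It also fails if it takes over 72 s, if anything falls off the work surface, if the arm or the gripper's body presses on something with over 40 N, if the wrist force passes 120 N, or if a joint passes its speed limit or range.

## Working session

There is one attempt and no reset: what is moved stays moved. The work goes in short steps, Python scripts to look and compute and a shell command to move; the robot and the scene stay as the last step left them, time stands still between calls to the robot, and variables do not carry over. Pictures are saved under pics/ and viewed, and the job is handed in when it is done.

```bash
ls; mkdir -p pics; python3 - <<'E'
from workcell import readout, optics, env
import cv2,numpy as np
print(readout.state())
for n in ["side","top","wrist"]:
    p,d=optics.grab_frame(n); cv2.imwrite(f"pics/{n}0.png",p[:,:,::-1]); np.savez(f"pics/{n}0.npz",p=p,d=d,**optics.camera_params(n))
    c=optics.camera_params(n); print(n,c['mtx'].round(1).tolist(),(-c['R'].T@c['t']).round(1),c['R'].round(3).tolist())
E
```

```text
pics
{'time_s': 0.0, 'qpos': array([-7.14492656e+01,  1.83486026e+01,  8.97073855e+01, -7.30481125e-04,
        7.20420564e+01, -1.14598258e+00]), 'qvel': array([ 0.00428912, -0.00586803,  0.11520718,  0.06731546, -0.00808357,
       -0.14719348]), 'effort': array([ 1.39592303e-03, -4.12456834e+01, -2.31975800e+01,  7.30003905e-02,
        4.57438873e-02, -1.51195741e-04]), 'ee_pos': array([ 193.64106344, -540.89872962,  227.14407187]), 'ee_rot': array([-90.74012874,  89.90195307, 108.95681402]), 'force': array([-1.06783234, -0.8601171 , -0.97267433]), 'torque': array([0.04629126, 0.05157529, 0.02924868]), 'gripper_width': 91.01819085371041}
side [[396.4, 0.0, 323.3], [0.0, 396.4, 195.9], [0.0, 0.0, 1.0]] [236.3 707.8 840.7] [[-0.9, -0.435, -0.003], [-0.301, 0.627, -0.718], [0.314, -0.646, -0.696]]
top [[415.6, 0.0, 317.1], [0.0, 415.6, 200.8], [0.0, 0.0, 1.0]] [ 427.   -19.7 1223.2] [[0.001, -1.0, -0.005], [-0.989, 0.0, -0.151], [0.151, 0.005, -0.988]]
wrist [[312.2, 0.0, 324.5], [0.0, 312.2, 205.2], [0.0, 0.0, 1.0]] [ 264.4 -515.7  384.8] [[0.338, -0.941, -0.001], [-0.906, -0.325, 0.27], [-0.255, -0.091, -0.963]]
```

View pics/top0.png

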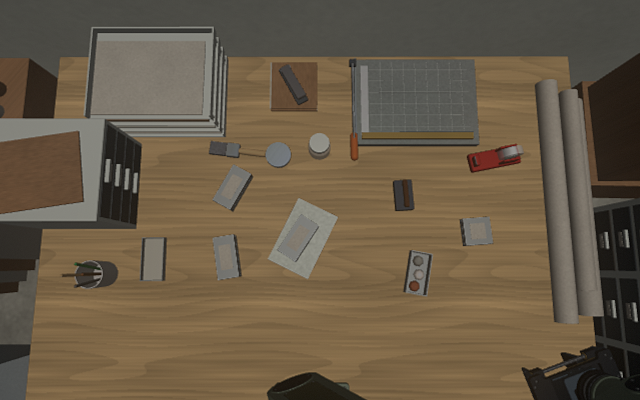

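View pics/side0.png

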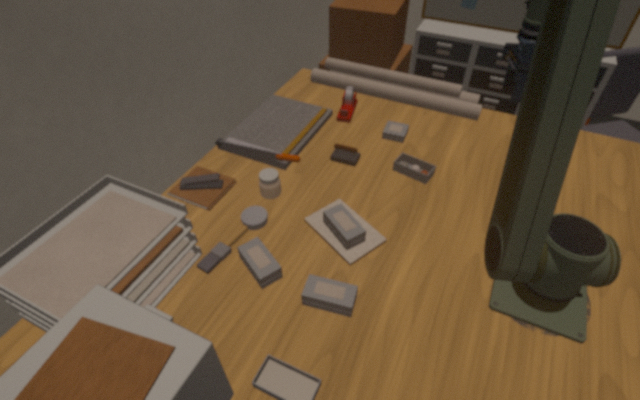

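View pics/wrist0.png

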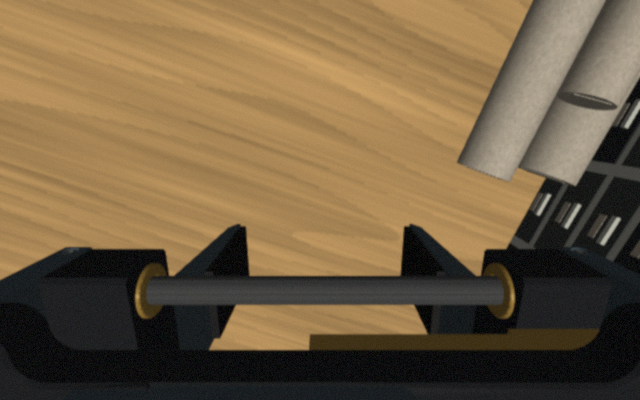

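The top view shows closed boxes at (233,187) and (227,257), the bottom box on the board at (300,238), the weight at (403,195) and the open box at (417,273). The lid is at (153,259) and the square box at (477,231).

```bash
cat > h.py <<'E'
import numpy as np,cv2
from workcell import readout,optics
def grab(n,tag):
    c=optics.camera_params(n); p,d=optics.grab_frame(n); cv2.imwrite(f"pics/{tag}.png",p[:,:,::-1]); np.savez(f"pics/{tag}.npz",p=p,d=d,**c)
    return load(tag)
def load(tag):
    z=np.load(f"pics/{tag}.npz"); return {k:z[k] for k in z.files}
def cloud(f):
    v,u=np.mgrid[0:400,0:640]; K=f['mtx']
    X=np.stack([(u-K[0,2])/K[0,0]*f['d'],(v-K[1,2])/K[1,1]*f['d'],f['d']],-1)
    return (X-f['t'])@f['R']
def ray(f,uv,z):
    uv=np.atleast_2d(np.asarray(uv,float)); K=f['mtx']
    r=np.c_[(uv[:,0]-K[0,2])/K[0,0],(uv[:,1]-K[1,2])/K[1,1],np.ones(len(uv))]@f['R']
    o=-f['R'].T@f['t']; s=(z-o[2])/r[:,2]; return o+s[:,None]*r
def proj(f,X):
    x=np.atleast_2d(X)@f['R'].T+f['t']; x=x@f['mtx'].T; return x[:,:2]/x[:,2:]
def rect(P):
    (c,s,a)=cv2.minAreaRect(P[:,:2].astype(np.float32))
    if s[0]<s[1]: s=s[::-1]; a+=90
    a=(a+90)%180-90
    return np.round(c,1),np.round(s,1),round(a,2)
E
python3 - <<'E'
from h import *
f=load('top0');C=cloud(f);Z=C[...,2]
for n,(u,v) in dict(A=(233,187),B=(227,257),bot=(300,238),wt=(403,195),open=(417,273),lid=(153,259),sq=(477,231),table=(350,300),board=(322,220)).items():
    print(n,C[v,u].round(1))
g=np.clip((Z+10)*2,0,255).astype(np.uint8)
cv2.imwrite('pics/h.png',cv2.resize(g[130:310,120:520],None,fx=2,fy=2))
p=f['p'][130:310,190:450,::-1]; cv2.imwrite('pics/crop.png',cv2.resize(p,None,fx=3,fy=3,interpolation=cv2.INTER_CUBIC))
for n,(u,v,lo,hi) in dict(A=(233,187,38,52),B=(227,257,38,52),bot=(300,238,50,64),wt=(403,195,15,30),wtH=(403,195,47,62)).items():
    m=((Z>lo)&(Z<hi)).astype(np.uint8); k,l,st,ce=cv2.connectedComponentsWithStats(m)
    # component nearest
    vv,uu=np.nonzero(m&(np.abs(np.mgrid[0:400,0:640][1]-u)<30)&(np.abs(np.mgrid[0:400,0:640][0]-v)<35))
    P=C[vv,uu]; print(n,len(P),np.median(P[:,2]).round(1),P[:,2].std().round(1),rect(P))
E
```

```text
A [646.8 228.1  48.5]
B [447.3 239.3  45.6]
bot [499.9  33.9  58.2]
wt [ 627.5 -264.7   24. ]
open [ 402.9 -297.5   24.4]
lid [442.1 462.8   6.9]
sq [ 521.7 -471.8   31.1]
table [ 3.259e+02 -1.082e+02  1.000e-01]
board [555.  -28.   15.8]
A 873 46.1 2.4 (array([649.9, 232.5]), array([120.1,  61.7]), -28.53)
B 931 46.1 2.3 (array([449. , 243.2]), array([119.8,  61.3]), 9.42)
bot 917 58.3 2.3 (array([502.4,  39.4]), array([119.8,  60.4]), -33.09)
wt 423 23.0 2.7 (array([ 630.3, -267.9]), array([90.2, 55.6]), 3.48)
wtH 139 54.0 2.6 (array([ 630.2, -267.4]), array([78.7, 14.5]), 4.09)
```

View pics/crop.png

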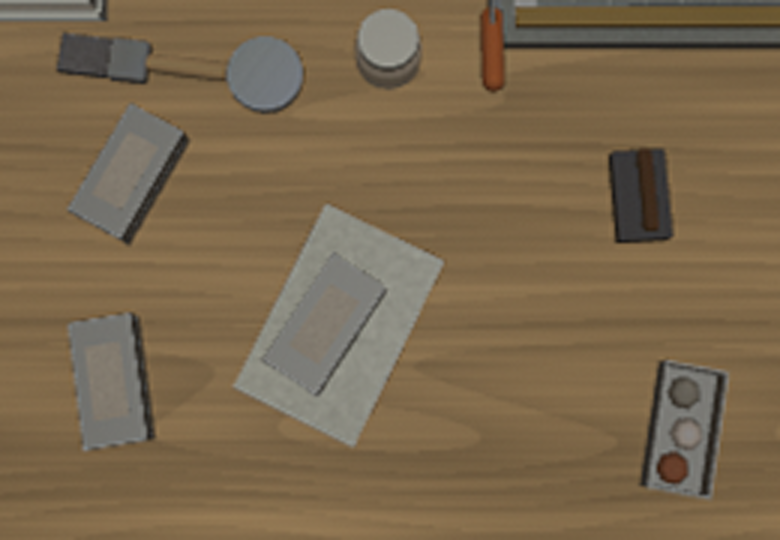

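Top-view depth gives box heights of about 45 mm with clean outlines. Next I move over the bottom box for a close wrist view.

```bash
python3 -m creep '[{"translation":[1.71,3.22,0.1],"delta_rot":[0,0,0.123]},{"translation":[1.71,3.22,0.1],"delta_rot":[0,0,0.123]},{"translation":[1.71,3.22,0.1],"delta_rot":[0,0,0.123]},{"translation":[1.71,3.22,0.1],"delta_rot":[0,0,0.123]},{"translation":[1.71,3.22,0.1],"delta_rot":[0,0,0.123]}]' 1 20
```

```text
time_s: 0.57
ee_pos: [279.6, -378.7, 232.7]
ee_rot: [-131.1, 90.0, 104.1]
force: [0.9, 0.3, 0.9]
gripper_width: 91.2
```

```bash
python3 -m creep '[{"translation":[1.71,3.22,0.1],"delta_rot":[0,0,0.123]},{"translation":[1.71,3.22,0.1],"delta_rot":[0,0,0.123]},{"translation":[1.71,3.22,0.1],"delta_rot":[0,0,0.123]},{"translation":[1.71,3.22,0.1],"delta_rot":[0,0,0.123]},{"translation":[1.71,3.22,0.1],"delta_rot":[0,0,0.123]}]'
python3 -m creep '[{"translation":[1.71,3.22,0.1],"delta_rot":[0,0,0.123]},{"translation":[1.71,3.22,0.1],"delta_rot":[0,0,0.123]},{"translation":[1.71,3.22,0.1],"delta_rot":[0,0,0.123]},{"translation":[1.71,3.22,0.1],"delta_rot":[0,0,0.123]},{"translation":[1.71,3.22,0.1],"delta_rot":[0,0,0.123]}]'
python3 -m creep '[{"translation":[1.71,3.22,0.1],"delta_rot":[0,0,0.123]},{"translation":[1.71,3.22,0.1],"delta_rot":[0,0,0.123]},{"translation":[1.71,3.22,0.1],"delta_rot":[0,0,0.123]},{"translation":[0,0,0],"delta_rot":[0,0,0]}]'
python3 - <<'E'
from h import *
from scipy.spatial.transform import Rotation as Rn
f=grab('wrist','w1'); s=readout.state(); R=Rn.from_euler('xyz',s['ee_rot'],degrees=True).as_matrix()
print(s['ee_pos'].round(1),'tool y ang',np.degrees(np.arctan2(R[1,1],R[0,1])).round(2),'z ang',np.degrees(np.arctan2(R[1,2],R[0,2])).round(2),R[:,0].round(3),s['qpos'].round(1))
C=cloud(f);Z=C[...,2]
m=(Z>53)&(Z<62)&(np.hypot(C[...,0]-502,C[...,1]-39)<80)
P=C[m];print(len(P),np.median(P[:,2]),rect(P))
m=(Z>8)&(Z<16)&(np.hypot(C[...,0]-502,C[...,1]-39)<140)
P=C[m];print('board',np.median(P[:,2]),rect(P))
E
```

```text
time_s: 0.98
ee_pos: [365.1, -217.6, 238.0]
ee_rot: [104.3, 90.0, 14.8]
force: [0.3, -0.1, -0.4]
gripper_width: 91.5
time_s: 1.4
ee_pos: [450.6, -56.6, 243.0]
ee_rot: [-14.9, 90.0, -69.1]
force: [0.2, -0.9, 0.2]
gripper_width: 91.2
time_s: 1.73
ee_pos: [504.2, 43.2, 245.7]
ee_rot: [89.4, 89.8, 56.4]
force: [-0.0, -0.6, 0.9]
gripper_width: 91.0
[502.5  40.6 245.5] tool y ang 56.79 z ang -33.21 [-0.  0. -1.] [  3.3  11.3  96.8   0.   71.9 -53.5]
5492 57.734780241193825 (array([500.2,  39.4]), array([119.5,  60.2]), -32.77)
board 12.864153306007488 (array([503.6,  26.7]), array([201.8, 131.3]), -26.12)
```

View pics/w1.png

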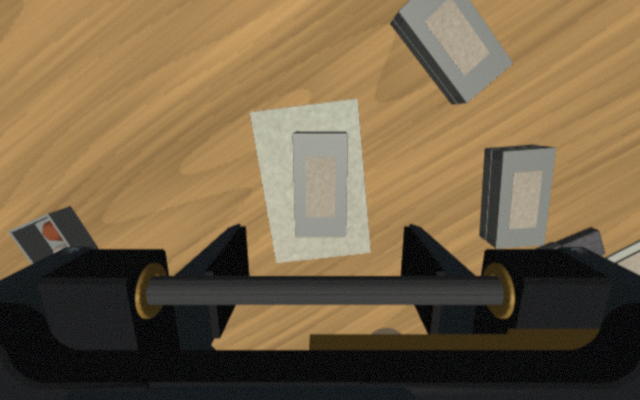

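```bash
cat >> h.py <<'E'
from scipy.spatial.transform import Rotation as Rn
def pose():
    s=readout.state(); R=Rn.from_euler('xyz',s['ee_rot'],degrees=True).as_matrix()
    return s['ee_pos'].round(1),np.degrees(np.arctan2(R[1,2],R[0,2])).round(2),s
def box(f,x,y,z,r=80,tol=4):
    C=cloud(f);Z=C[...,2]; m=(abs(Z-z)<tol)&(np.hypot(C[...,0]-x,C[...,1]-y)<r)
    k,l,st,ce=cv2.connectedComponentsWithStats(m.astype(np.uint8)); i=1+np.argmax(st[1:,4]); m=l==i
    P=C[m]; c,s,a=rect(P); return len(P),np.median(P[:,2]).round(1),c,s,a
E
python3 - <<'E'
from h import *
for i in range(2):
    f=grab('wrist',f'w2{i}'); print(pose()[:2])
    print(box(f,502,39,57)); print(box(f,449,243,45));print(box(f,650,232,45))
E
```

```text
(array([501.5,  39.1, 245.4]), np.float64(-33.36))
(5496, np.float64(57.7), array([500.1,  39.6]), array([119.4,  60.5]), -33.17)
(6530, np.float64(45.6), array([447.1, 242.9]), array([120.2,  61. ]), 9.39)
(5166, np.float64(45.7), array([647.6, 232.5]), array([120.5,  61.8]), -28.67)
(array([501.1,  38.1, 245.5]), np.float64(-33.46))
(5493, np.float64(57.7), array([500.3,  39.2]), array([120.5,  60.3]), -32.9)
(6526, np.float64(45.6), array([447.3, 242.9]), array([119.9,  60.9]), 9.54)
(5183, np.float64(45.6), array([647.7, 232.6]), array([120.4,  61.7]), -28.44)
```

```bash
python3 -m creep '[{"translation":[2.09,2.77,-2.0],"delta_rot":[0,0,0.012]},{"translation":[2.09,2.77,-2.0],"delta_rot":[0,0,0.012]},{"translation":[2.09,2.77,-2.0],"delta_rot":[0,0,0.012]},{"translation":[2.09,2.77,-2.0],"delta_rot":[0,0,0.012]},{"translation":[2.09,2.77,-2.0],"delta_rot":[0,0,0.012]}]'
python3 -m creep '[{"translation":[2.09,2.77,-2.0],"delta_rot":[0,0,0.012]},{"translation":[2.09,2.77,-2.0],"delta_rot":[0,0,0.012]},{"translation":[0,0,0],"delta_rot":[0,0,0]},{"translation":[0,0,0],"delta_rot":[0,0,0]},{"translation":[0,0,0],"delta_rot":[0,0,0]}]'
python3 - <<'E'
from h import *
for i in range(2):
    f=grab('wrist',f'w3{i}'); print(pose()[:2])
    print(box(f,648,232,45))
E
```

```text
time_s: 2.3
ee_pos: [606.6, 175.8, 145.2]
ee_rot: [-79.6, 90.0, -109.8]
force: [0.2, -1.3, 0.6]
gripper_width: 91.1
time_s: 2.72
ee_pos: [647.6, 230.2, 106.1]
ee_rot: [-106.1, 89.9, -134.9]
force: [-0.3, -0.5, 1.1]
gripper_width: 90.7
(array([647.8, 230.2, 107.1]), np.float64(-28.76))
(10955, np.float64(45.7), array([640. , 237.1]), array([102.4,  60.5]), -28.55)
(array([647.9, 230.3, 107.6]), np.float64(-28.76))
(10953, np.float64(45.7), array([639.9, 237. ]), array([102.9,  60.7]), -28.86)
```

View pics/w31.png

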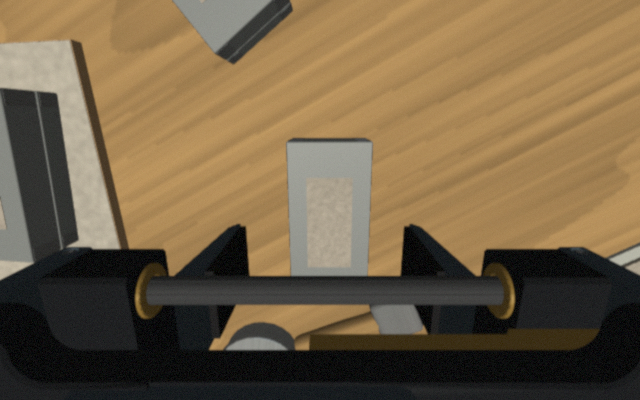

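```bash
python3 -m creep '[{"translation":[0,0.24,-2.6],"delta_rot":[0,0,0]},{"translation":[0,0,-2.6],"delta_rot":[0,0,0]},{"translation":[0,0,-2.0],"delta_rot":[0,0,0]},{"translation":[0,0,-0.7],"delta_rot":[0,0,0]},{"translation":[0,0,0],"delta_rot":[0,0,0]}]'
python3 -m creep '[{"translation":[0,0,0],"delta_rot":[0,0,0]},{"translation":[0,0,0],"delta_rot":[0,0,0]},{"translation":[0,0,0],"delta_rot":[0,0,0]},{"translation":[0,0,0],"delta_rot":[0,0,0]},{"translation":[0,0,0],"delta_rot":[0,0,0]}]' -1 20
```

```text
time_s: 3.23
ee_pos: [646.8, 233.1, 26.4]
ee_rot: [-130.9, 89.9, -159.7]
force: [-0.4, -0.3, -0.0]
gripper_width: 91.4
time_s: 3.65
ee_pos: [648.3, 234.5, 28.0]
ee_rot: [35.3, 89.9, 6.7]
force: [-1.3, -2.7, 2.2]
gripper_width: 60.6
```

```bash
python3 -m creep '[{"translation":[0,0,0],"delta_rot":[0,0,0]},{"translation":[0,0,0],"delta_rot":[0,0,0]},{"translation":[0,0,1.0],"delta_rot":[0,0,0]},{"translation":[0,0,3.0],"delta_rot":[0,0,0]},{"translation":[0,0,3.0],"delta_rot":[0,0,0]}]' -1 25
python3 -m creep '[{"translation":[0,0,3.0],"delta_rot":[0,0,0]},{"translation":[0,0,2.0],"delta_rot":[0,0,0]},{"translation":[0,0,0],"delta_rot":[0,0,0]}]'
python3 - <<'E'
from h import *
f=grab('wrist','w4'); p,h,s=pose(); print(p,h,s['force'].round(1))
p,h,s=pose()
print(box(f,648,232,45+120))
for z in (120,):
  C=cloud(f); print(C[160:280:20,330].round(1))
t=grab('top','t4'); 
E
```

```text
time_s: 4.07
ee_pos: [646.3, 234.2, 95.5]
ee_rot: [-137.5, 89.7, -166.1]
force: [0.3, 0.4, -3.0]
gripper_width: 59.8
time_s: 4.32
ee_pos: [650.4, 235.7, 152.4]
ee_rot: [50.4, 89.4, 21.8]
force: [1.1, -0.1, -2.0]
gripper_width: 59.8
[649.1 235.2 149.2] -28.64 [ 0.7 -0.5 -4. ]
(418, np.float64(167.3), array([597.3, 263.1]), array([59.8,  5.7]), 66.46)
[[599.3 265.3 169.6]
 [607.4 260.9 169.3]
 [615.8 256.4 169.1]
 [624.  252.  170.5]
 [632.6 247.3 171.2]
 [642.3 242.1 170.1]]
```

View pics/w4.png

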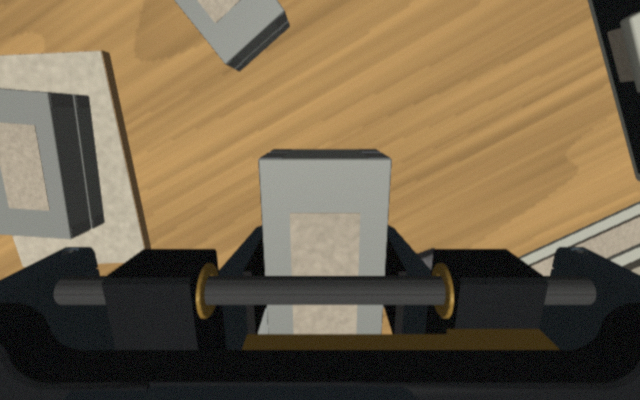

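```bash
cat >> h.py <<'E'
def held(f,ztop,tol=5):
    """edges of held box top, in camera-independent world coords, via depth cloud"""
    C=cloud(f);Z=C[...,2]; m=(abs(Z-ztop)<tol); m[248:]=False; m[:,:230]=False; m[:,420:]=False
    k,l,st,ce=cv2.connectedComponentsWithStats(m.astype(np.uint8)); i=1+np.argmax(st[1:,4]); m=l==i
    cn=max(cv2.findContours(m.astype(np.uint8),0,1)[0],key=cv2.contourArea)[:,0]
    v,u=np.nonzero(m); rows=np.arange(v.min()+8,246)
    L=np.array([(u[v==r].min()-.5,r) for r in rows]);Rr=np.array([(u[v==r].max()+.5,r) for r in rows])
    cols=np.arange(u.min()+12,u.max()-12); T=np.array([(c,v[u==c].min()-.5) for c in cols])
    z=np.median(C[m][:,2])
    def fit(px):
        P=ray(f,px,z)[:,:2]; vx,vy,x,y=cv2.fitLine(P.astype(np.float32),cv2.DIST_HUBER,0,.01,.01).ravel(); return np.array([x,y]),np.array([vx,vy])
    ang=lambda d: (np.degrees(np.arctan2(d[1],d[0]))+90)%180-90
    (l0,ld),(r0,rd),(t0,td)=fit(L),fit(Rr),fit(T)
    a=np.radians(np.mean([ang(ld),ang(rd)])); uu=np.array([np.cos(a),np.sin(a)]); n=np.array([-uu[1],uu[0]])
    lat=(l0@n+r0@n)/2; end=t0@uu
    return dict(z=z.round(1),angL=round(ang(ld),2),angR=round(ang(rd),2),angT=round(ang(td),2),width=round(abs(l0@n-r0@n),1),lat=lat,end=end,u=uu,n=n,
      center=(n*lat+uu*(end+60*np.sign((t0.mean()*0)+1))).round(1))
E
python3 - <<'E'
from h import *
f=load('w4'); r=held(f,169.5);print(r)
E
```

```text
{'z': np.float64(169.9), 'angL': np.float32(-28.51), 'angR': np.float32(-28.7), 'angT': np.float32(61.66), 'width': np.float32(59.6), 'lat': np.float32(517.35034), 'end': np.float32(397.772), 'u': array([ 0.87796783, -0.47871965], dtype=float32), 'n': array([0.47871965, 0.87796783], dtype=float32), 'center': array([649.6, 235.1], dtype=float32)}
```

```bash
python3 -m creep '[{"translation":[-2.1,-2.75,0],"delta_rot":[0,0,-0.011]},{"translation":[-2.3,-3.0,0],"delta_rot":[0,0,-0.011]},{"translation":[-2.3,-3.0,0],"delta_rot":[0,0,-0.011]},{"translation":[-2.3,-3.0,0],"delta_rot":[0,0,-0.011]},{"translation":[-2.3,-3.0,0],"delta_rot":[0,0,-0.011]}]'
python3 -m creep '[{"translation":[-2.0,-2.6,0],"delta_rot":[0,0,-0.011]},{"translation":[-1.64,-2.22,0],"delta_rot":[0,0,-0.011]},{"translation":[0,0,0],"delta_rot":[0,0,0]},{"translation":[0,0,0],"delta_rot":[0,0,0]},{"translation":[0,0,0],"delta_rot":[0,0,0]}]'
python3 - <<'E'
from h import *
f=grab('wrist','w5'); p,h,s=pose(); print(p,h)
r=held(f,170);print(r['z'],r['angL'],r['angR'],r['angT'],r['width'],r['center'])
t=grab('top','t5'); s=grab('side','s5'); print(pose()[:2])
cv2.imwrite('pics/s5c.png',cv2.resize(s['p'][150:290,260:440,::-1],None,fx=4,fy=4,interpolation=cv2.INTER_CUBIC))
E
```

```text
time_s: 4.83
ee_pos: [531.8, 85.8, 144.1]
ee_rot: [-141.0, 89.7, -172.8]
force: [0.5, -0.4, -3.0]
gripper_width: 60.1
time_s: 5.25
ee_pos: [498.3, 39.1, 145.7]
ee_rot: [-162.6, 89.9, 164.3]
force: [0.4, -0.9, -3.2]
gripper_width: 59.8
[498.8  39.4 146. ] -33.02Traceback (most recent call last):
  File "<stdin>", line 3, in <module>
  File "h.py", line 43, in held
    (l0,ld),(r0,rd),(t0,td)=fit(L),fit(Rr),fit(T)
                            ~~~^^^
  File "h.py", line 41, in fit
    P=ray(f,px,z)[:,:2]; vx,vy,x,y=cv2.fitLine(P.astype(np.float32),cv2.DIST_HUBER,0,.01,.01).ravel(); return np.array([x,y]),np.array([vx,vy])
      ~~~^^^^^^^^
  File "h.py", line 14, in ray
    r=np.c_[(uv[:,0]-K[0,2])/K[0,0],(uv[:,1]-K[1,2])/K[1,1],np.ones(len(uv))]@f['R']
             ~~^^^^^
IndexError: index 0 is out of bounds for axis 1 with size 0
```

View pics/w5.png

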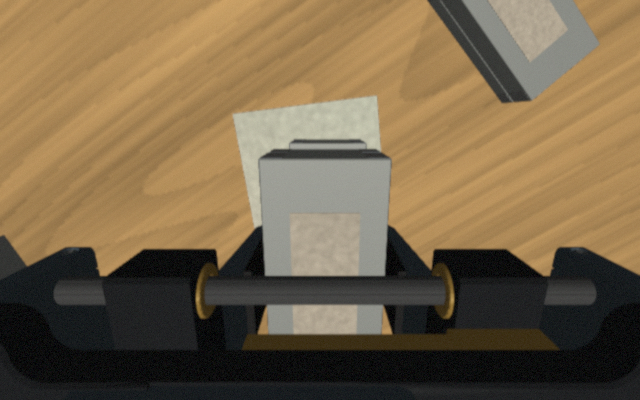

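```bash
sed -i 's/tol=5):/tol=6):/' h.py; python3 - <<'E'
from h import *
f=load('w5'); 
C=cloud(f); print(C[[160,180,200],325].round(1), C[[142,144,146,148],325].round(1))
r=held(f,167.5);print(r['z'],r['angL'],r['angR'],r['angT'],r['width'],r['center'])
t=grab('top','t5'); s=grab('side','s5'); print(pose()[:2])
cv2.imwrite('pics/s5c.png',cv2.resize(s['p'][150:290,260:440,::-1],None,fx=4,fy=4,interpolation=cv2.INTER_CUBIC))
cv2.imwrite('pics/w5c.png',cv2.resize(f['p'][125:170,250:400,::-1],None,fx=5,fy=5,interpolation=cv2.INTER_CUBIC))
print(box(t,500,39,167,tol=6))
E
```

```text
[[448.7  70.6 162.7]
 [456.3  65.7 163.4]
 [464.1  60.6 163.8]] [[449.   70.5  48.7]
 [449.8  70.   57.2]
 [451.   69.2  58.3]
 [452.3  68.3  57.6]]
163.6 -33.01 -33.07 56.89 59.6 [497.9  38.3]
(array([499. ,  39.6, 146.3]), np.float64(-32.99))
(164, np.float64(164.2), array([458.3,  65.5]), array([58.9, 18.8]), 56.82)
```

View pics/s5c.png

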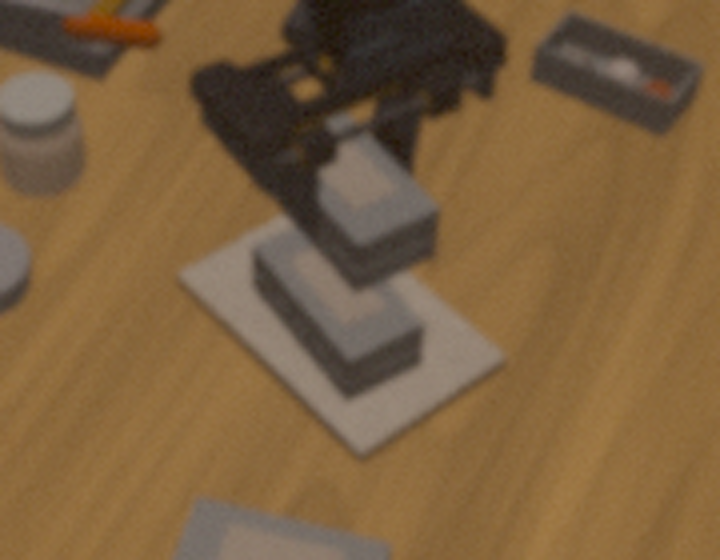

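View pics/w5c.png

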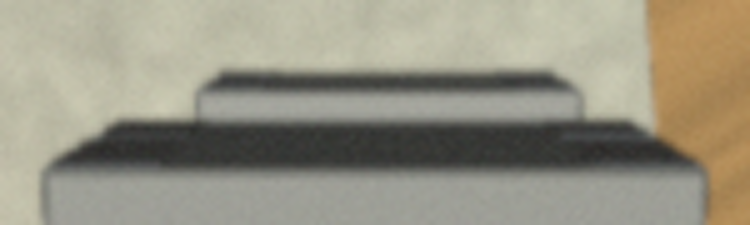

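```bash
python3 - <<'E'
from h import *
f=load('w5'); a=np.radians(-33.03); u=np.array([np.cos(a),np.sin(a)]); n=np.array([-u[1],u[0]])
def mid(l,r,row,z):
    P=ray(f,[[l,row],[r,row]],z)[:,:2]; m=P.mean(0); print(np.linalg.norm(P[0]-P[1]).round(1),'center',(m+60*u).round(1),'end',(m@u).round(1),'lat',(m@n).round(1)); return m
for z in(57.,57.8): b=mid(289.4,366.4,142.6,z)
for z in(163.0,163.6): h=mid(258.6,391.2,158.6,z)
E
```

```text
59.7 center [500.4  39.7] end 337.9 lat 306.1
59.6 center [500.4  39.7] end 337.9 lat 306.1
59.4 center [498.4  38.2] end 337.1 lat 303.7
59.2 center [498.4  38.2] end 337.0 lat 303.7
```

```bash
python3 -m creep '[{"translation":[0.2,0.15,-1.5],"delta_rot":[0,0,0]},{"translation":[0,0,-1.5],"delta_rot":[0,0,0]},{"translation":[0,0,-1.5],"delta_rot":[0,0,0]},{"translation":[0,0,-0.6],"delta_rot":[0,0,0]},{"translation":[0,0,0],"delta_rot":[0,0,0]}]'
python3 -m creep '[{"translation":[0,0,0],"delta_rot":[0,0,0]},{"translation":[0,0,0],"delta_rot":[0,0,0]}]'
python3 - <<'E'
from h import *
f=grab('wrist','w6'); p,h,s=pose(); print(p,h)
r=held(f,112.5);print(r['z'],r['angL'],r['angR'],r['angT'],r['width'],r['center'])
s=grab('side','s6'); t=grab('top','t6')
a=cv2.resize(s['p'][190:260,310:380,::-1],None,fx=8,fy=8,interpolation=cv2.INTER_CUBIC)
cv2.imwrite('pics/s6c.png',a)
cv2.imwrite('pics/w6c.png',cv2.resize(f['p'][125:170,250:400,::-1],None,fx=5,fy=5,interpolation=cv2.INTER_CUBIC))
E
```

```text
time_s: 5.82
ee_pos: [499.7, 40.9, 94.3]
ee_rot: [-146.2, 89.8, -179.2]
force: [-1.4, 0.5, -3.4]
gripper_width: 59.9
time_s: 5.98
ee_pos: [501.4, 40.6, 96.7]
ee_rot: [39.9, 89.9, 6.9]
force: [0.3, -0.3, -2.1]
gripper_width: 60.0
[501.4  40.5  96.8] -33.03
114.3 -33.08 -32.9 57.18 59.6 [500.5  40.1]
```

View pics/s6c.png

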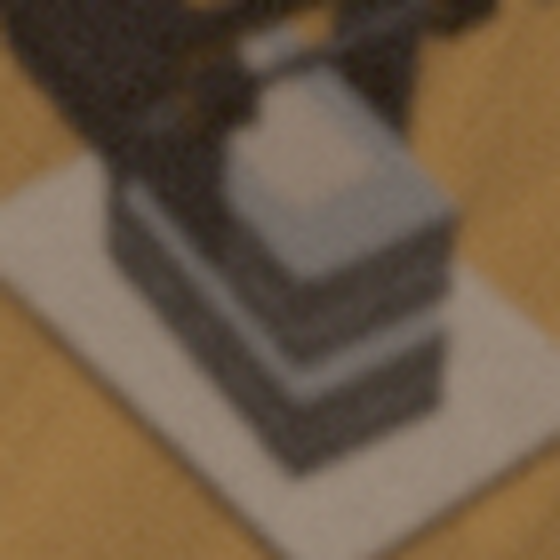

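View pics/w6c.png

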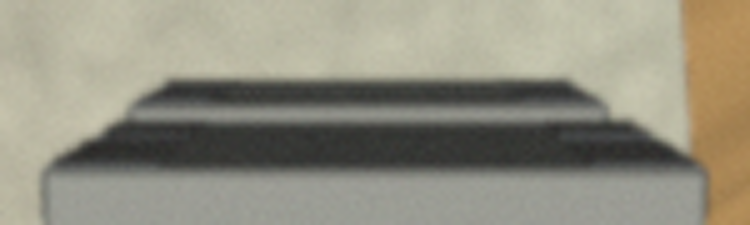

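```bash
cat >> h.py <<'E'
def mid(f,l,r,row,z,a=-33.0,c=True):
    a=np.radians(a); u=np.array([np.cos(a),np.sin(a)]); n=np.array([-u[1],u[0]])
    P=ray(f,[[l,row],[r,row]],z)[:,:2]; m=P.mean(0); print('w',np.linalg.norm(P[0]-P[1]).round(1),'center',(m+60*u).round(1),'end',(m@u).round(1),'lat',(m@n).round(1))
E
python3 - <<'E'
from h import *
f=load('w6'); mid(f,250+130/5,250+608/5,125+105/5,57.3); mid(f,258.6,391.2,158.6,114); mid(f,250+105/5,250+645/5,125+122/5,69)
E
```

```text
w 59.4 center [500.6  39.6] end 338.3 lat 305.8
w 59.3 center [501.4  39.7] end 338.9 lat 306.4
w 63.3 center [501.8  39.7] end 339.3 lat 306.6
```

```bash
python3 -m creep '[{"translation":[-0.07,0,-0.4],"delta_rot":[0,0,0]},{"translation":[0,0,-0.4],"delta_rot":[0,0,0]},{"translation":[0,0,-0.1],"delta_rot":[0,0,0]},{"translation":[0,0,-0.05],"delta_rot":[0,0,0]},{"translation":[0,0,0],"delta_rot":[0,0,0]}]'
python3 -m creep '[{"translation":[0,0,-0.05],"delta_rot":[0,0,0]},{"translation":[0,0,0],"delta_rot":[0,0,0]},{"translation":[0,0,0],"delta_rot":[0,0,0]}]'
```

```text
time_s: 6.55
ee_pos: [499.7, 40.3, 86.2]
ee_rot: [-154.2, 90.0, 172.8]
force: [0.1, 0.1, -2.5]
gripper_width: 60.0
time_s: 6.8
ee_pos: [499.9, 40.4, 86.0]
ee_rot: [64.6, 90.0, 31.5]
force: [-0.1, 0.6, -3.3]
gripper_width: 59.8
```

```bash
python3 -m creep '[{"translation":[0,0,-0.05],"delta_rot":[0,0,0]},{"translation":[0,0,0],"delta_rot":[0,0,0]},{"translation":[0,0,0],"delta_rot":[0,0,0]}]'
python3 - <<'E'
from h import *
f=grab('wrist','w7'); p,h,s=pose(); print(p,h,s['force'].round(1))
r=held(f,103);print(r['z'],r['center'])
cv2.imwrite('pics/w7c.png',cv2.resize(f['p'][125:170,250:400,::-1],None,fx=5,fy=5,interpolation=cv2.INTER_CUBIC))
E
```

```text
time_s: 7.05
ee_pos: [499.8, 40.3, 85.5]
ee_rot: [110.8, 90.0, 77.8]
force: [-1.0, 0.1, -3.0]
gripper_width: 59.9
[499.8  40.3  85.5] -33.05 [-0.2 -0.7 -2.8]
103.2 [499.   39.8]
```

View pics/w7c.png

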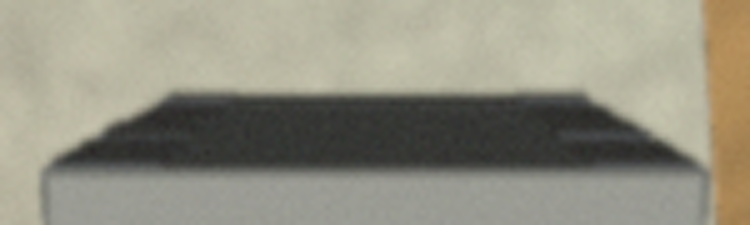

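```bash
for i in 1 2; do python3 -m creep '[{"translation":[0,0,-0.04],"delta_rot":[0,0,0]},{"translation":[0,0,0],"delta_rot":[0,0,0]},{"translation":[0,0,0],"delta_rot":[0,0,0]}]' | grep -E "pos|force"; done
```

```text
ee_pos: [499.8, 40.3, 85.1]
force: [-0.1, -0.7, -2.8]
ee_pos: [499.9, 40.3, 84.9]
force: [-2.0, 0.1, 0.2]
```

Contact: the box's weight has come off the wrist. Releasing.

```bash
python3 -m creep '[{"translation":[0,0,-0.02],"delta_rot":[0,0,0]},{"translation":[0,0,0],"delta_rot":[0,0,0]}]'  | grep -E "pos|force"; python3 -m creep '[{"translation":[0,0,0],"delta_rot":[0,0,0]},{"translation":[0,0,0],"delta_rot":[0,0,0]},{"translation":[0,0,0],"delta_rot":[0,0,0]},{"translation":[0,0,0],"delta_rot":[0,0,0]}]' 1
python3 -m creep '[{"translation":[0,0,2],"delta_rot":[0,0,0]},{"translation":[0,0,4],"delta_rot":[0,0,0]},{"translation":[0,0,4],"delta_rot":[0,0,0]},{"translation":[0,0,4],"delta_rot":[0,0,0]},{"translation":[0,0,2.5],"delta_rot":[0,0,0]}]'
python3 -m creep '[{"translation":[0,0,0],"delta_rot":[0,0,0]},{"translation":[0,0,0],"delta_rot":[0,0,0]},{"translation":[0,0,0],"delta_rot":[0,0,0]}]'
python3 - <<'E'
from h import *
f=grab('wrist','w8'); print(pose()[:2]); s=grab('side','s8'); t=grab('top','t8')
print(box(f,500,40,102)); print(box(t,502,40,102),box(t,449,243,45.5)); print(box(f,447,243,45))
cv2.imwrite('pics/s8c.png',cv2.resize(s['p'][190:260,310:380,::-1],None,fx=8,fy=8,interpolation=cv2.INTER_CUBIC))
E
```

```text
ee_pos: [499.8, 40.3, 84.9]
force: [-1.2, 0.1, 3.7]
time_s: 8.1
ee_pos: [500.0, 40.3, 84.4]
ee_rot: [50.8, 90.0, 17.8]
force: [-0.2, 0.2, 0.1]
gripper_width: 83.3
time_s: 8.52
ee_pos: [501.1, 40.4, 253.7]
ee_rot: [37.2, 89.7, 4.2]
force: [0.9, 0.1, -0.1]
gripper_width: 91.2
time_s: 8.77
ee_pos: [499.2, 40.3, 248.5]
ee_rot: [-146.0, 89.9, -179.0]
force: [0.1, -0.1, -0.3]
gripper_width: 91.4
(array([498.9,  40.3, 247.9]), np.float64(-33.05))
(6902, np.float64(102.7), array([499.8,  39.2]), array([119.6,  60.2]), -32.96)
(128, np.float64(103.1), array([458.3,  67.3]), array([59.4, 16.6]), 57.58) (839, np.float64(46.2), array([449.1, 243.4]), array([119.9,  60.7]), 9.41)
(6621, np.float64(45.6), array([447. , 243.1]), array([120.6,  61.4]), 9.7)
```

View pics/s8c.png

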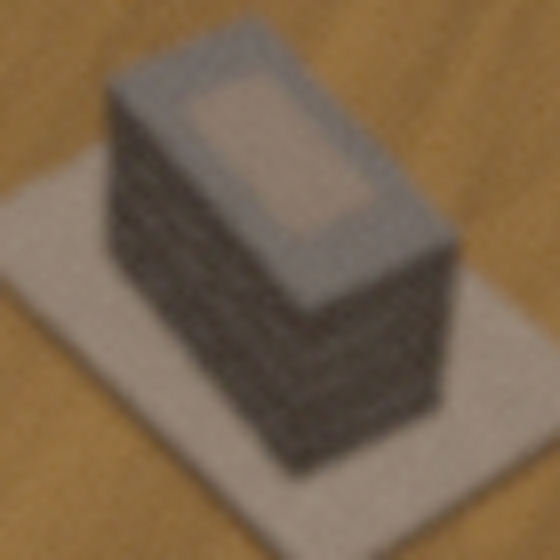

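View pics/w8.png

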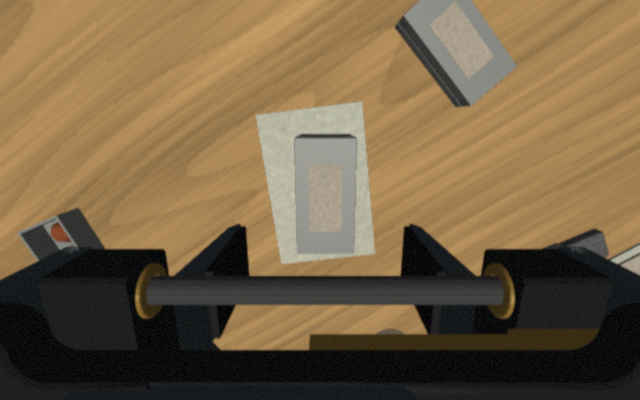

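```bash
python3 -m creep '[{"translation":[-0.73,2.9,-1.0],"delta_rot":[0,0,0.1062]},{"translation":[-0.73,2.9,-1.5],"delta_rot":[0,0,0.1062]},{"translation":[-0.73,2.9,-2.0],"delta_rot":[0,0,0.1062]},{"translation":[-0.73,2.9,-2.5],"delta_rot":[0,0,0.1062]},{"translation":[-0.73,2.9,-2.5],"delta_rot":[0,0,0.1062]}]'
python3 -m creep '[{"translation":[-0.73,2.9,-2.5],"delta_rot":[0,0,0.1062]},{"translation":[-0.73,2.9,-2.0],"delta_rot":[0,0,0.1062]},{"translation":[0,0,0],"delta_rot":[0,0,0]},{"translation":[0,0,0],"delta_rot":[0,0,0]},{"translation":[0,0,0],"delta_rot":[0,0,0]}]'
python3 - <<'E'
from h import *
for i in range(2):
    f=grab('wrist',f'w9{i}'); p,h,s=pose(); print(p,h)
    r=box(f,447,243,45); print(r); a=np.radians(r[4]); n=np.array([-np.sin(a),np.cos(a)]); print('lat box',n@r[2],'tcp',n@p[:2])
E
```

```text
time_s: 9.33
ee_pos: [462.5, 186.4, 152.8]
ee_rot: [-164.4, 90.0, -166.8]
force: [-0.4, 0.4, 0.2]
gripper_width: 91.1
time_s: 9.75
ee_pos: [448.8, 243.0, 109.2]
ee_rot: [-141.3, 89.9, -131.8]
force: [-0.3, 0.5, -0.2]
gripper_width: 91.2
[449.3 242.7 109.8] 9.47
(10879, np.float64(45.7), array([438.9, 242.4]), array([104.1,  60.5]), 9.46)
lat box 166.96633327162488 tcp 165.5529197595766
[449.5 242.6 110.1] 9.44
(10909, np.float64(45.7), array([439.2, 242.3]), array([104.8,  60.4]), 9.4)
lat box 167.3136721408482 tcp 165.92738637824155
```

View pics/w91.png

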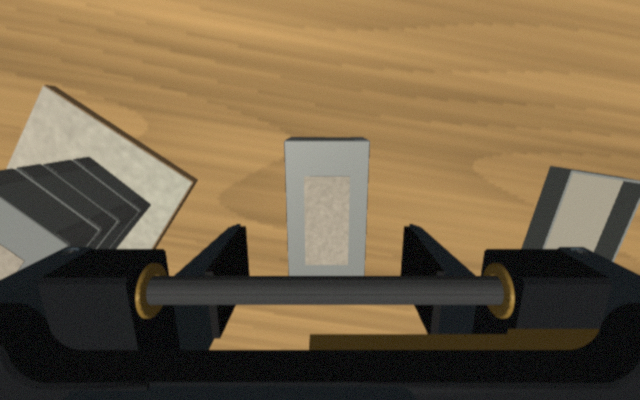

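```bash
python3 -m creep '[{"translation":[-0.2,0.16,-2.6],"delta_rot":[0,0,0]},{"translation":[0,0,-2.6],"delta_rot":[0,0,0]},{"translation":[0,0,-2.1],"delta_rot":[0,0,0]},{"translation":[0,0,-0.8],"delta_rot":[0,0,0]},{"translation":[0,0,0],"delta_rot":[0,0,0]}]'
python3 -m creep '[{"translation":[0,0,0],"delta_rot":[0,0,0]},{"translation":[0,0,0],"delta_rot":[0,0,0]},{"translation":[0,0,0],"delta_rot":[0,0,0]},{"translation":[0,0,0],"delta_rot":[0,0,0]},{"translation":[0,0,0],"delta_rot":[0,0,0]}]' -1 25
python3 -m creep '[{"translation":[0,0,0],"delta_rot":[0,0,0]},{"translation":[0,0,0],"delta_rot":[0,0,0]}]'
```

```text
time_s: 10.27
ee_pos: [446.3, 243.6, 27.5]
ee_rot: [-162.3, 89.8, -152.8]
force: [-0.2, 0.1, -1.2]
gripper_width: 91.0
time_s: 10.68
ee_pos: [447.3, 244.9, 29.3]
ee_rot: [2.0, 89.9, 11.6]
force: [0.5, -3.4, 2.7]
gripper_width: 60.6
time_s: 10.85
ee_pos: [447.2, 244.9, 29.3]
ee_rot: [-5.8, 89.9, 3.7]
force: [-0.0, -2.9, 6.1]
gripper_width: 59.8
```

```bash
python3 -m creep '[{"translation":[0,0,1],"delta_rot":[0,0,0]},{"translation":[0,0,3],"delta_rot":[0,0,0]},{"translation":[0,0,4],"delta_rot":[0,0,0]},{"translation":[0,0,4],"delta_rot":[0,0,0]},{"translation":[0.2,-0.8,3],"delta_rot":[0,0,-0.03]}]'
python3 -m creep '[{"translation":[0.5,-2,1],"delta_rot":[0,0,-0.085]},{"translation":[0.75,-2.9,0],"delta_rot":[0,0,-0.106]},{"translation":[0.75,-2.9,0],"delta_rot":[0,0,-0.106]},{"translation":[0.75,-2.9,0],"delta_rot":[0,0,-0.106]},{"translation":[0.75,-2.9,0],"delta_rot":[0,0,-0.106]}]'
python3 -m creep '[{"translation":[0.75,-2.9,0],"delta_rot":[0,0,-0.106]},{"translation":[0.5,-2,0],"delta_rot":[0,0,-0.067]},{"translation":[0.32,-1.15,0],"delta_rot":[0,0,-0.03]},{"translation":[0,0,0],"delta_rot":[0,0,0]},{"translation":[0,0,0],"delta_rot":[0,0,0]}]'
python3 -m creep '[{"translation":[0,0,0],"delta_rot":[0,0,0]},{"translation":[0,0,0],"delta_rot":[0,0,0]}]'
python3 - <<'E'
from h import *
f=grab('wrist','w10'); p,h,s=pose(); print(p,h)
r=held(f,p[2]+17.5);print(r['z'],r['angL'],r['angR'],r['angT'],r['width'],r['center'])
cv2.imwrite('pics/w10c.png',cv2.resize(f['p'][125:170,250:400,::-1],None,fx=5,fy=5,interpolation=cv2.INTER_CUBIC))
E
```

```text
time_s: 11.27
ee_pos: [448.7, 238.2, 181.7]
ee_rot: [44.2, 89.8, 52.1]
force: [1.3, 0.0, -3.0]
gripper_width: 60.1
time_s: 11.68
ee_pos: [483.2, 99.9, 188.7]
ee_rot: [166.9, 90.0, 145.3]
force: [-0.6, -0.2, -3.0]
gripper_width: 59.8
time_s: 12.1
ee_pos: [499.1, 40.7, 188.3]
ee_rot: [164.1, 89.9, 131.1]
force: [-0.1, 0.7, -2.7]
gripper_width: 59.7
time_s: 12.27
ee_pos: [499.0, 41.6, 188.4]
ee_rot: [158.5, 90.0, 125.6]
force: [-0.8, -0.2, -2.8]
gripper_width: 60.0
[499.1  41.5 188.4] -32.86
204.8 -32.68 -32.81 57.21 59.6 [498.   41.2]
```

View pics/w10c.png

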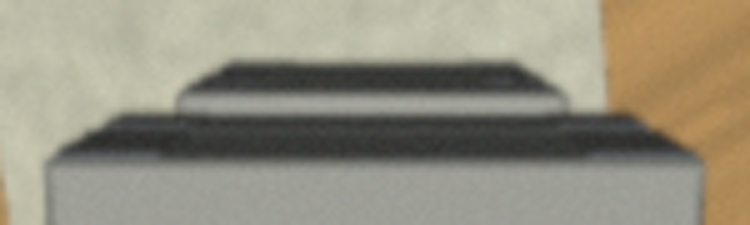

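```bash
python3 - <<'E'
from h import *
f=load('w10'); mid(f,250+178/5,250+567/5,125+92/5,102.3); mid(f,250+46/5,250+705/5,125+162/5,204.5)
E
```

```text
w 59.7 center [500.1  39.6] end 337.8 lat 305.6
w 59.5 center [498.7  40.8] end 336.1 lat 305.9
```

```bash
python3 -m creep '[{"translation":[0.16,-0.15,-1.5],"delta_rot":[0,0,-0.003]},{"translation":[0,0,-1.5],"delta_rot":[0,0,0]},{"translation":[0,0,-1.2],"delta_rot":[0,0,0]},{"translation":[0,0,-0.4],"delta_rot":[0,0,0]},{"translation":[0,0,0],"delta_rot":[0,0,0]}]'
python3 -m creep '[{"translation":[0,0,0],"delta_rot":[0,0,0]},{"translation":[0,0,0],"delta_rot":[0,0,0]}]'
python3 - <<'E'
from h import *
f=grab('wrist','w11'); p,h,s=pose(); print(p,h)
r=held(f,p[2]+17);print(r['z'],r['angL'],r['angR'],r['angT'],r['width'],r['center'])
s=grab('side','s11')
cv2.imwrite('pics/s11c.png',cv2.resize(s['p'][170:260,305:385,::-1],None,fx=7,fy=6,interpolation=cv2.INTER_CUBIC))
cv2.imwrite('pics/w11c.png',cv2.resize(f['p'][125:170,250:400,::-1],None,fx=5,fy=5,interpolation=cv2.INTER_CUBIC))
E
```

```text
time_s: 12.73
ee_pos: [500.2, 39.6, 141.5]
ee_rot: [-148.3, 89.9, 178.7]
force: [0.6, 0.0, -1.6]
gripper_width: 59.3
time_s: 12.9
ee_pos: [501.7, 39.3, 143.3]
ee_rot: [40.7, 89.9, 7.6]
force: [0.1, -0.4, -3.1]
gripper_width: 59.8
[501.7  39.2 143.4] -33.12
159.6 -32.95 -33.03 56.92 59.6 [500.6  39. ]
```

View pics/w11c.png

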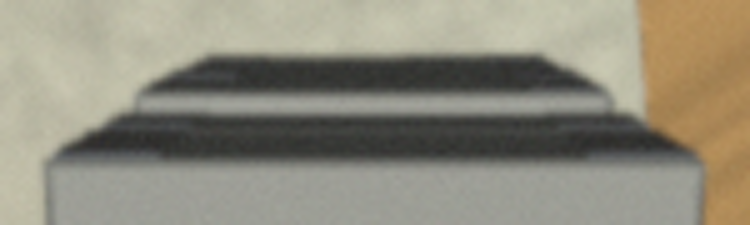

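View pics/s11c.png

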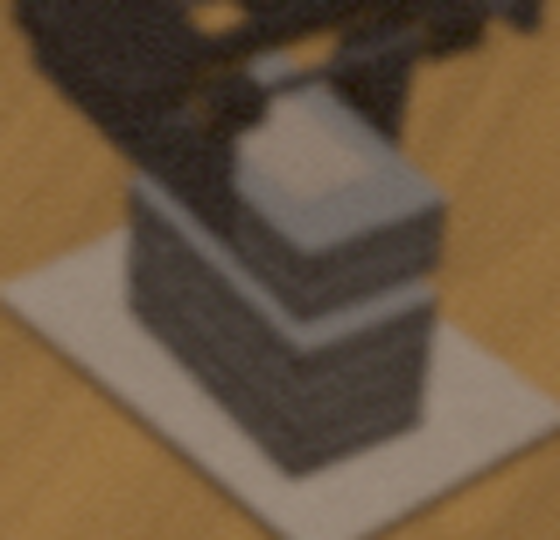

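```bash
python3 - <<'E'
from h import *
f=load('w11'); mid(f,250+137/5,250+612/5,125+93/5,102.3); mid(f,250+46/5,250+705/5,125+162/5,159.3)
E
```

```text
w 59.4 center [500.2  39.6] end 338.0 lat 305.6
w 59.5 center [501.5  38.7] end 339.5 lat 305.6
```

```bash
python3 -m creep '[{"translation":[-0.09,0.06,-0.4],"delta_rot":[0,0,0]},{"translation":[0,0,-0.4],"delta_rot":[0,0,0]},{"translation":[0,0,-0.1],"delta_rot":[0,0,0]},{"translation":[0,0,0],"delta_rot":[0,0,0]},{"translation":[0,0,0],"delta_rot":[0,0,0]}]'
python3 - <<'E'
from h import *
f=grab('wrist','w12'); p,h,s=pose(); print(p,h,s['force'].round(1))
r=held(f,p[2]+17);print(r['z'],r['angL'],r['angR'],r['angT'],r['width'],r['center'])
cv2.imwrite('pics/w12c.png',cv2.resize(f['p'][125:170,250:400,::-1],None,fx=5,fy=5,interpolation=cv2.INTER_CUBIC))
E
```

```text
time_s: 13.42
ee_pos: [500.1, 39.5, 133.3]
ee_rot: [-157.4, 90.0, 169.4]
force: [0.2, -0.5, -3.1]
gripper_width: 60.1
[500.2  39.5 133.4] -33.14 [ 0.4  0.5 -2.9]
149.7 -32.97 -33.09 56.96 59.6 [499.   39.2]
```

View pics/w12c.png

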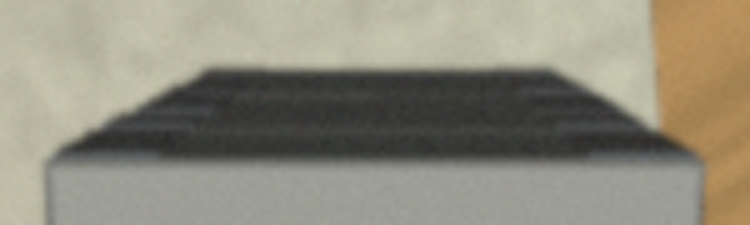

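```bash
python3 -m creep '[{"translation":[0.03,0.05,-0.1],"delta_rot":[0,0,0.001]},{"translation":[0,0,0],"delta_rot":[0,0,0]},{"translation":[0,0,0],"delta_rot":[0,0,0]}]' | grep -E "pos|force"
python3 -m creep '[{"translation":[0,0,-0.04],"delta_rot":[0,0,0]},{"translation":[0,0,0],"delta_rot":[0,0,0]},{"translation":[0,0,0],"delta_rot":[0,0,0]}]' | grep -E "pos|force"
```

```text
ee_pos: [500.4, 40.1, 132.5]
force: [0.2, -0.2, -3.3]
ee_pos: [500.4, 40.0, 132.1]
force: [0.2, -0.4, -3.1]
```

```bash
for i in 1 2; do python3 -m creep '[{"translation":[0,0,-0.04],"delta_rot":[0,0,0]},{"translation":[0,0,0],"delta_rot":[0,0,0]},{"translation":[0,0,0],"delta_rot":[0,0,0]}]' | grep -E "pos|force"; done
```

```text
ee_pos: [500.4, 40.0, 131.6]
force: [0.4, 0.2, -2.9]
ee_pos: [500.4, 40.1, 131.4]
force: [-0.4, 0.0, -0.9]
```

```bash
python3 -m creep '[{"translation":[0,0,-0.02],"delta_rot":[0,0,0]},{"translation":[0,0,0],"delta_rot":[0,0,0]},{"translation":[0,0,0],"delta_rot":[0,0,0]}]' | grep -E "pos|force"
python3 - <<'E'
from h import *
f=grab('wrist','w13'); p,h,s=pose(); print(p,h,s['force'].round(1))
r=held(f,p[2]+17);print(r['z'],r['center'])
cv2.imwrite('pics/w13c.png',cv2.resize(f['p'][125:170,250:400,::-1],None,fx=5,fy=5,interpolation=cv2.INTER_CUBIC))
E
```

```text
ee_pos: [500.5, 40.0, 131.3]
force: [-1.2, 0.7, 1.2]
[500.5  40.  131.3] -33.08 [-1.1  1.4  1.2]
147.7 [499.4  39.7]
```

View pics/w13c.png

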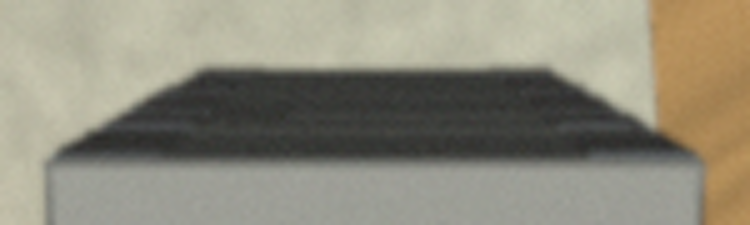

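```bash
python3 -m creep '[{"translation":[0,0,0],"delta_rot":[0,0,0]},{"translation":[0,0,0],"delta_rot":[0,0,0]},{"translation":[0,0,0],"delta_rot":[0,0,0]},{"translation":[0,0,0],"delta_rot":[0,0,0]}]' 1
python3 -m creep '[{"translation":[0,0,2],"delta_rot":[0,0,0]},{"translation":[0,0,4],"delta_rot":[0,0,0]},{"translation":[0,0,4],"delta_rot":[0,0,0]},{"translation":[0,0,3],"delta_rot":[0,0,0]},{"translation":[0,0,1.5],"delta_rot":[0,0,0]}]'
python3 -m creep '[{"translation":[0,0,0],"delta_rot":[0,0,0]},{"translation":[0,0,0],"delta_rot":[0,0,0]},{"translation":[0,0,0],"delta_rot":[0,0,0]}]'
python3 - <<'E'
from h import *
f=grab('wrist','w14'); print(pose()[:2]); s=grab('side','s14'); t=grab('top','t14')
print(box(f,500,40,147)); print(box(t,630,-268,23),box(t,630,-268,54))
cv2.imwrite('pics/s14c.png',cv2.resize(s['p'][170:260,305:385,::-1],None,fx=7,fy=6,interpolation=cv2.INTER_CUBIC))
E
```

```text
time_s: 15.1
ee_pos: [500.6, 40.0, 131.1]
ee_rot: [46.9, 90.0, 13.8]
force: [0.2, 0.8, -0.6]
gripper_width: 83.7
time_s: 15.52
ee_pos: [502.1, 40.1, 280.6]
ee_rot: [36.9, 89.6, 3.8]
force: [0.5, 0.1, -0.0]
gripper_width: 91.4
time_s: 15.77
ee_pos: [499.6, 40.0, 274.6]
ee_rot: [-144.6, 89.9, -177.7]
force: [-0.5, -0.1, -0.0]
gripper_width: 91.5
(array([499.5,  40. , 274.2]), np.float64(-33.08))
(7803, np.float64(147.7), array([499.9,  39.2]), array([120.6,  60.3]), -33.02)
(385, np.float64(23.0), array([ 629.8, -267.4]), array([89.4, 54.1]), 3.95) (124, np.float64(54.2), array([ 630.2, -267.4]), array([78.1, 14.2]), 2.38)
```

View pics/s14c.png

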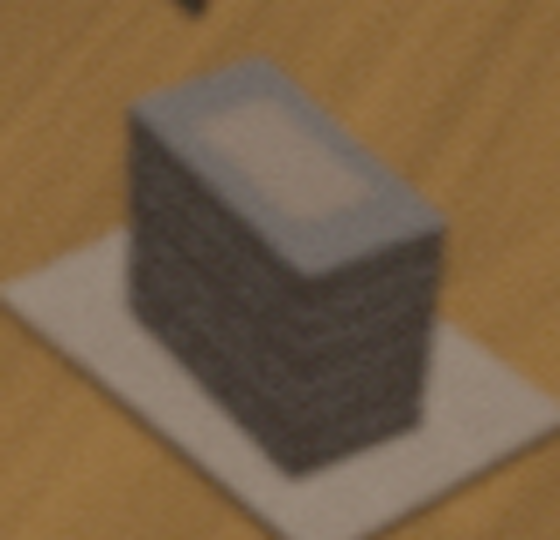

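View pics/w14.png

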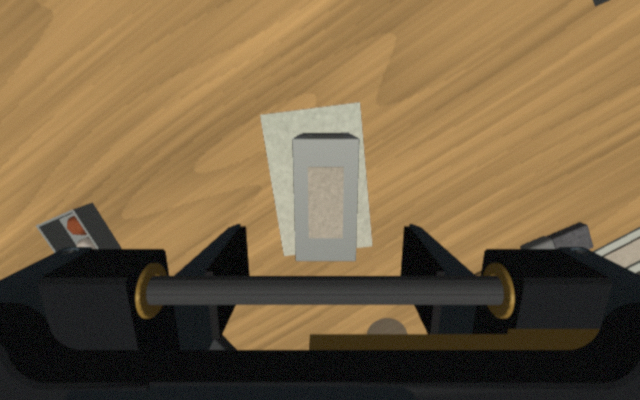

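```bash
python3 -m creep '[{"translation":[1.2,-2.85,0],"delta_rot":[0,0,0.0644]},{"translation":[1.43,-3.42,-0.5],"delta_rot":[0,0,0.0644]},{"translation":[1.43,-3.42,-1.5],"delta_rot":[0,0,0.0644]},{"translation":[1.43,-3.42,-1.7],"delta_rot":[0,0,0.0644]},{"translation":[1.43,-3.42,-1.7],"delta_rot":[0,0,0.0644]}]'
python3 -m creep '[{"translation":[1.43,-3.42,-1.7],"delta_rot":[0,0,0.0644]},{"translation":[1.43,-3.42,-1.7],"delta_rot":[0,0,0.0644]},{"translation":[1.2,-2.85,-1.7],"delta_rot":[0,0,0.0644]},{"translation":[1.1,-2.6,-1.7],"delta_rot":[0,0,0.0644]},{"translation":[0.82,-1.93,-1],"delta_rot":[0,0,0.0644]}]'
python3 -m creep '[{"translation":[0,0,0],"delta_rot":[0,0,0]},{"translation":[0,0,0],"delta_rot":[0,0,0]},{"translation":[0,0,0],"delta_rot":[0,0,0]}]'
python3 - <<'E'
from h import *
f=grab('wrist','w15'); print(pose()[:2],pose()[2]['qpos'].round(1))
print(box(f,628,-268,22),box(f,628,-268,54))
E
```

```text
time_s: 16.33
ee_pos: [569.8, -126.8, 220.6]
ee_rot: [169.9, 89.9, 155.4]
force: [-0.0, 0.8, -0.2]
gripper_width: 91.0
time_s: 16.75
ee_pos: [628.7, -269.5, 140.0]
ee_rot: [156.2, 89.7, 160.1]
force: [0.6, 0.1, 0.5]
gripper_width: 90.8
time_s: 17.0
ee_pos: [629.0, -266.8, 143.5]
ee_rot: [134.0, 89.9, 137.8]
force: [0.2, 0.7, -0.3]
gripper_width: 91.3
(array([ 629.3, -266.5,  144.3]), np.float64(3.82)) [ -23.9   31.2   80.9    0.    67.9 -117.8]
(4024, np.float64(22.7), array([ 628.5, -267.9]), array([89.6, 54. ]), 3.58) (1491, np.float64(54.3), array([ 628.2, -268. ]), array([78.8, 13.9]), 3.33)
```

View pics/w15.png

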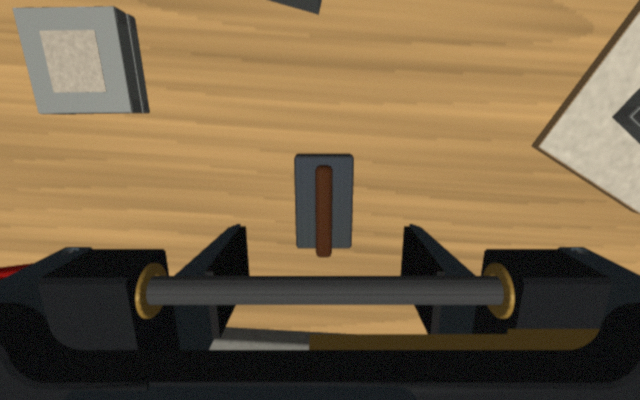

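```bash
python3 -m creep '[{"translation":[0,-0.06,-2.6],"delta_rot":[0,0,-0.005]},{"translation":[0,0,-3],"delta_rot":[0,0,0]},{"translation":[0,0,-2.6],"delta_rot":[0,0,0]},{"translation":[0,0,-1.0],"delta_rot":[0,0,0]},{"translation":[0,0,-0.4],"delta_rot":[0,0,0]}]' 0.2
python3 -m creep '[{"translation":[0,0,0],"delta_rot":[0,0,0]},{"translation":[0,0,0],"delta_rot":[0,0,0]}]'
```

```text
time_s: 17.47
ee_pos: [628.4, -266.6, 46.8]
ee_rot: [149.3, 89.8, 152.9]
force: [-0.7, 0.3, 0.2]
gripper_width: 60.9
time_s: 17.63
ee_pos: [630.6, -268.1, 50.0]
ee_rot: [-25.8, 89.8, -22.2]
force: [0.3, 0.4, -0.3]
gripper_width: 54.9
```

```bash
python3 -m creep '[{"translation":[0,0,-0.3],"delta_rot":[0,0,0]},{"translation":[0,0,0],"delta_rot":[0,0,0]},{"translation":[0,0,0],"delta_rot":[0,0,0]},{"translation":[0,0,0],"delta_rot":[0,0,0]}]'
python3 - <<'E'
from h import *
f=grab('wrist','w16'); print(pose()[:2])
E
```

```text
time_s: 17.97
ee_pos: [629.7, -268.3, 45.8]
ee_rot: [-22.7, 89.9, -19.2]
force: [-1.0, -0.9, -0.3]
gripper_width: 55.0
(array([ 629.6, -268.2,   45.6]), np.float64(3.52))
```

View pics/w16.png

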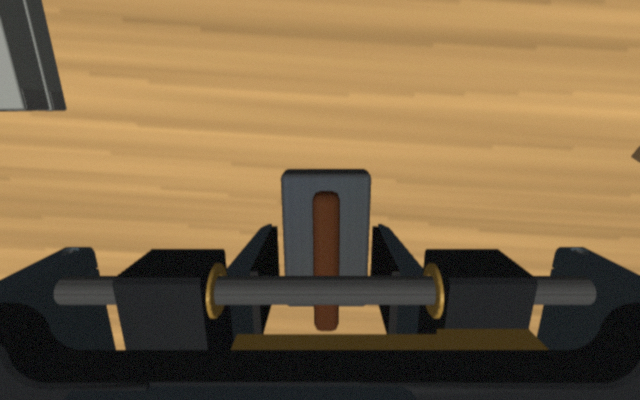

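Handle bar is centred between the fingers (bar at column 326). I'll close on it with a firmer grip.

```bash
for i in 1 2; do python3 -m creep '[{"translation":[0,0,0],"delta_rot":[0,0,0]},{"translation":[0,0,0],"delta_rot":[0,0,0]},{"translation":[0,0,0],"delta_rot":[0,0,0]},{"translation":[0,0,0],"delta_rot":[0,0,0]},{"translation":[0,0,0],"delta_rot":[0,0,0]}]' -1 45; done; python3 -m creep '[{"translation":[0,0,0.4],"delta_rot":[0,0,0]},{"translation":[0,0,1],"delta_rot":[0,0,0]},{"translation":[0,0,1.6],"delta_rot":[0,0,0]},{"translation":[0,0,2],"delta_rot":[0,0,0]}]'
```

```text
time_s: 18.43
ee_pos: [629.4, -268.1, 45.0]
ee_rot: [113.0, 90.0, 116.5]
force: [-0.9, 0.2, -0.6]
gripper_width: 24.1
time_s: 18.85
ee_pos: [629.4, -267.7, 45.0]
ee_rot: [109.6, 90.0, 113.1]
force: [-0.8, 2.4, 0.3]
gripper_width: 13.6
time_s: 19.18
ee_pos: [627.8, -267.7, 93.6]
ee_rot: [156.5, 89.7, 160.0]
force: [-0.4, 0.6, -7.1]
gripper_width: 13.7
```

```bash
python3 -m creep '[{"translation":[0,0,3],"delta_rot":[0,0,0]},{"translation":[0,0,3],"delta_rot":[0,0,0]},{"translation":[0,0,3],"delta_rot":[0,0,0]},{"translation":[-0.4,0.95,2.5],"delta_rot":[0,0,-0.02]},{"translation":[-0.7,1.7,2],"delta_rot":[0,0,-0.04]}]'
python3 -m creep '[{"translation":[-1.1,2.65,0.8],"delta_rot":[0,0,-0.0579]},{"translation":[-1.2,2.9,0],"delta_rot":[0,0,-0.0579]},{"translation":[-1.3,3.1,0],"delta_rot":[0,0,-0.0579]},{"translation":[-1.3,3.1,0],"delta_rot":[0,0,-0.0579]},{"translation":[-1.3,3.1,0],"delta_rot":[0,0,-0.0579]}]'
python3 -m creep '[{"translation":[-1.3,3.1,0],"delta_rot":[0,0,-0.0579]},{"translation":[-1.2,2.9,0],"delta_rot":[0,0,-0.0579]},{"translation":[-1.1,2.65,0],"delta_rot":[0,0,-0.0579]},{"translation":[-0.9,2.15,0],"delta_rot":[0,0,-0.0579]},{"translation":[-0.7,1.6,0],"delta_rot":[0,0,-0.0479]}]'
python3 -m creep '[{"translation":[-0.3,0.65,0],"delta_rot":[0,0,-0.0108]},{"translation":[0,0,0],"delta_rot":[0,0,0]},{"translation":[0,0,0],"delta_rot":[0,0,0]},{"translation":[0,0,0],"delta_rot":[0,0,0]}]'
python3 - <<'E'
from h import *
f=grab('wrist','w17'); p,h,s=pose(); print(p,h)
C=cloud(f); print(C[200,[295,325,355]].round(1))
print(box(f,500,40,p[2]-23), box(f,500,40,147))
E
```

```text
time_s: 19.6
ee_pos: [618.8, -243.4, 232.3]
ee_rot: [-46.5, 89.8, -46.6]
force: [1.4, -0.1, -6.2]
gripper_width: 13.8
time_s: 20.02
ee_pos: [554.9, -92.0, 237.9]
ee_rot: [-163.6, 89.9, 179.7]
force: [1.0, 0.5, -6.8]
gripper_width: 13.4
time_s: 20.43
ee_pos: [502.6, 32.6, 238.2]
ee_rot: [-164.2, 89.9, 163.2]
force: [0.6, 0.1, -7.6]
gripper_width: 14.0
time_s: 20.77
ee_pos: [501.9, 36.4, 238.1]
ee_rot: [-30.7, 89.9, -63.9]
force: [0.8, 0.5, -6.4]
gripper_width: 13.4
[501.9  36.4 238.1] -33.16
[[467.1  36.9 214.3]
 [469.5  56.8 247.6]
 [486.5  67.1 215.1]]
(4201, np.float64(215.8), array([483.1,  47.6]), array([54.1, 47.4]), 56.73) (2572, np.float64(147.6), array([460.6,  64.8]), array([60.5, 26.7]), 56.55)
```

View pics/w17.png

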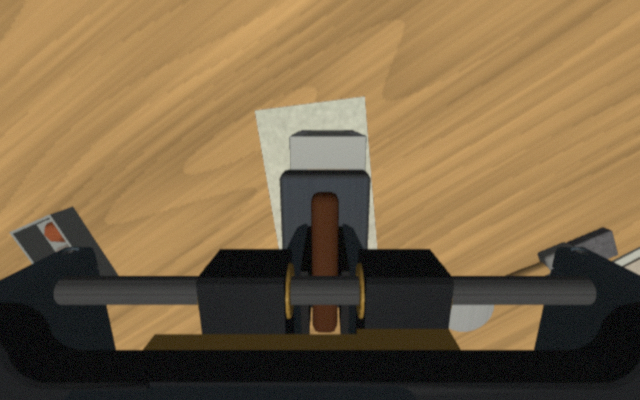

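```bash
python3 -m creep '[{"translation":[-0.12,0.33,-0.8],"delta_rot":[0,0,0.002]},{"translation":[0,0,-1.2],"delta_rot":[0,0,0]},{"translation":[0,0,-1],"delta_rot":[0,0,0]},{"translation":[0,0,-0.6],"delta_rot":[0,0,0]},{"translation":[0,0,-0.2],"delta_rot":[0,0,0]}]'
python3 -m creep '[{"translation":[0,0,0],"delta_rot":[0,0,0]},{"translation":[0,0,0],"delta_rot":[0,0,0]},{"translation":[0,0,0],"delta_rot":[0,0,0]}]'
python3 - <<'E'
from h import *
f=grab('wrist','w18'); p,h,s=pose(); print(p,h)
a=box(f,500,40,p[2]-22.5); b= box(f,500,40,147)
print(a,b)
t=np.radians(-33); u=np.array([np.cos(t),np.sin(t)]);n=np.array([-u[1],u[0]])
print('lat',a[2]@n,b[2]@n,305.1,'along', a[2]@u-min(a[3])/2+45, b[2]@u-min(b[3])/2+60,397.9)
E
```

```text
time_s: 21.23
ee_pos: [499.4, 40.4, 198.3]
ee_rot: [-143.5, 89.8, -176.6]
force: [-0.2, -0.2, -6.7]
gripper_width: 14.1
time_s: 21.48
ee_pos: [500.7, 40.7, 200.6]
ee_rot: [39.0, 89.9, 5.9]
force: [-0.6, -0.1, -6.7]
gripper_width: 13.7
[500.7  40.8 200.6] -33.02
(4178, np.float64(178.3), array([481.9,  51.9]), array([54.2, 47.4]), 56.56) (2333, np.float64(147.5), array([457.5,  67. ]), array([60.5, 21.4]), 59.55)
lat 305.98855345010907 305.3632865717183 305.1 along 397.18858077562 396.5009694890247 397.9
```

View pics/w18.png

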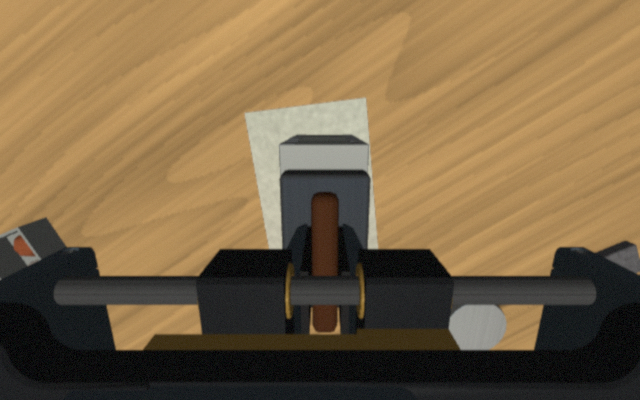

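```bash
python3 -m creep '[{"translation":[-0.04,-0.06,-0.3],"delta_rot":[0,0,0]},{"translation":[0,0,-0.25],"delta_rot":[0,0,0]},{"translation":[0,0,-0.1],"delta_rot":[0,0,0]},{"translation":[0,0,0],"delta_rot":[0,0,0]},{"translation":[0,0,0],"delta_rot":[0,0,0]}]' | grep -E "pos|force"
python3 -m creep '[{"translation":[0,0,0],"delta_rot":[0,0,0]},{"translation":[0,0,0],"delta_rot":[0,0,0]}]' | grep -E "pos|force"
```

```text
ee_pos: [499.8, 40.1, 193.5]
force: [-0.1, -0.2, -6.8]
ee_pos: [499.9, 40.2, 193.7]
force: [-0.1, -0.6, -6.0]
```

```bash
for i in 1; do python3 -m creep '[{"translation":[0,0,-0.04],"delta_rot":[0,0,0]},{"translation":[0,0,0],"delta_rot":[0,0,0]},{"translation":[0,0,0],"delta_rot":[0,0,0]}]' | grep -E "pos|force"; done
```

```text
ee_pos: [499.8, 40.1, 193.2]
force: [-0.9, -0.1, -6.5]
```

```bash
for i in 1 2; do python3 -m creep '[{"translation":[0,0,-0.04],"delta_rot":[0,0,0]},{"translation":[0,0,0],"delta_rot":[0,0,0]},{"translation":[0,0,0],"delta_rot":[0,0,0]}]' | grep -E "pos|force"; done
```

```text
ee_pos: [499.8, 40.2, 192.8]
force: [-0.3, 0.2, -7.1]
ee_pos: [499.8, 40.2, 192.3]
force: [0.4, 0.6, -7.1]
```

```bash
for i in 1 2; do python3 -m creep '[{"translation":[0,0,-0.03],"delta_rot":[0,0,0]},{"translation":[0,0,0],"delta_rot":[0,0,0]},{"translation":[0,0,0],"delta_rot":[0,0,0]}]' | grep -E "pos|force"; done
```

```text
ee_pos: [499.8, 40.1, 192.0]
force: [-0.7, 0.2, -7.6]
ee_pos: [499.9, 40.2, 192.0]
force: [0.0, 0.4, -4.6]
```

```bash
for i in 1; do python3 -m creep '[{"translation":[0,0,-0.03],"delta_rot":[0,0,0]},{"translation":[0,0,0],"delta_rot":[0,0,0]},{"translation":[0,0,0],"delta_rot":[0,0,0]}]' | grep -E "pos|force"; done
```

```text
ee_pos: [499.9, 40.2, 191.9]
force: [-1.6, 0.6, -0.6]
```

```bash
python3 -m creep '[{"translation":[0,0,0],"delta_rot":[0,0,0]},{"translation":[0,0,0],"delta_rot":[0,0,0]},{"translation":[0,0,0],"delta_rot":[0,0,0]},{"translation":[0,0,0],"delta_rot":[0,0,0]},{"translation":[0,0,0],"delta_rot":[0,0,0]}]' 0.2 
python3 - <<'E'
from h import *
s=grab('side','s19')
cv2.imwrite('pics/s19c.png',cv2.resize(s['p'][140:260,285:405,::-1],None,fx=5,fy=5,interpolation=cv2.INTER_CUBIC))
E
```

```text
time_s: 24.03
ee_pos: [500.1, 40.1, 191.7]
ee_rot: [38.5, 89.9, 5.5]
force: [-0.5, -0.5, 0.4]
gripper_width: 44.0
```

View pics/s19c.png

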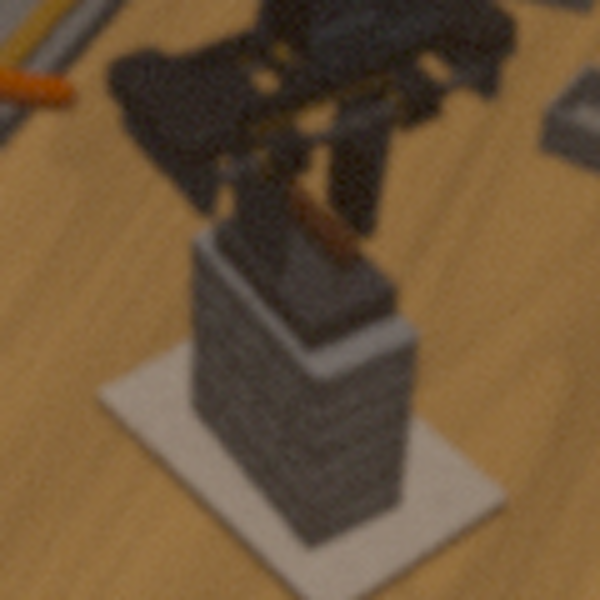

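The weight sits on the column and the fingers are clear of the bar. Next I retreat straight up.

```bash
python3 -m creep '[{"translation":[0,0,1],"delta_rot":[0,0,0]},{"translation":[0,0,2],"delta_rot":[0,0,0]},{"translation":[0,0,3],"delta_rot":[0,0,0]},{"translation":[0,0,3],"delta_rot":[0,0,0]},{"translation":[0,0,2],"delta_rot":[0,0,0]}]'
python3 -m creep '[{"translation":[0,0,2],"delta_rot":[0,0,0]},{"translation":[0,0,0.5],"delta_rot":[0,0,0]},{"translation":[0,0,0],"delta_rot":[0,0,0]},{"translation":[0,0,0],"delta_rot":[0,0,0]}]'
python3 - <<'E'
from h import *
f=grab('wrist','w20'); s=grab('side','s20'); p,h,st=pose(); print(p,h)
a=box(f,500,40,169.3); b= box(f,500,40,147.3); print(a,b,box(f,500,40,201))
C=cloud(f); m=(abs(C[...,2]-147)<4)|(abs(C[...,2]-169)<4); m&=np.hypot(C[...,0]-500,C[...,1]-40)<80; print(rect(C[m]))
cv2.imwrite('pics/s20c.png',cv2.resize(s['p'][140:260,285:405,::-1],None,fx=5,fy=5,interpolation=cv2.INTER_CUBIC))
E
```

```text
time_s: 24.5
ee_pos: [500.6, 40.2, 305.2]
ee_rot: [37.5, 89.7, 4.5]
force: [0.7, 0.5, 0.7]
gripper_width: 54.8
time_s: 24.83
ee_pos: [499.5, 40.1, 325.9]
ee_rot: [-147.2, 90.0, 179.8]
force: [-0.6, -0.1, -0.1]
gripper_width: 54.8
[499.1  40.1 325. ] -33.01
(3247, np.float64(169.7), array([499.2,  39.5]), array([90. , 54.1]), -33.0) (1262, np.float64(147.5), array([499.7,  39.6]), array([119.8,  60.2]), -33.0) (1199, np.float64(201.3), array([498.7,  40. ]), array([78.5, 13.7]), -32.9)
(array([499.7,  39.6]), array([119.8,  60.2]), -33.0)
```

View pics/s20c.png

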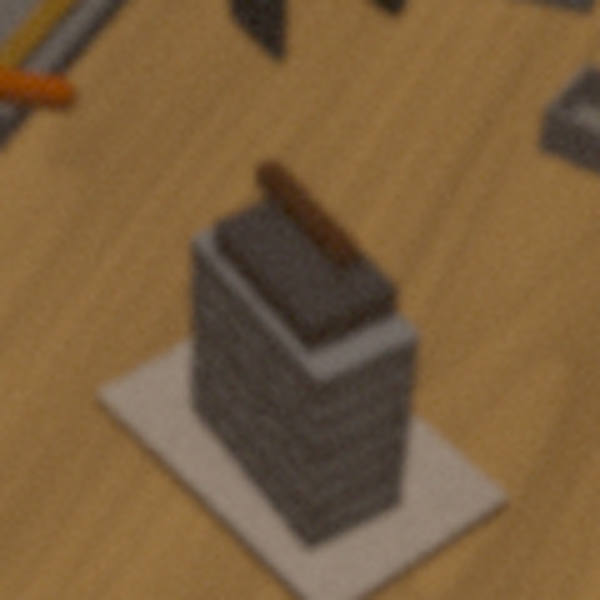

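View pics/w20.png

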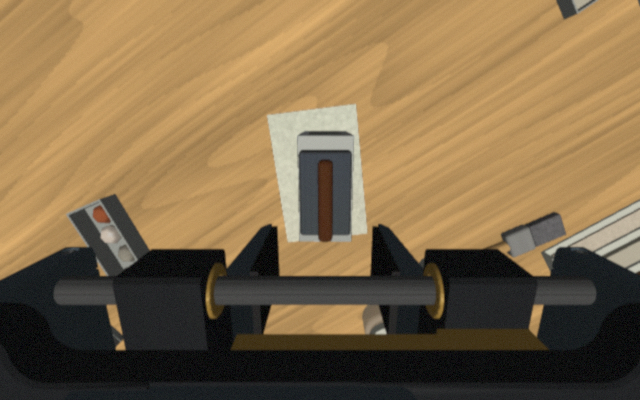

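The weight is within 0.5 mm of the box centre and aligned at -33.0°. The column is flush, and nothing else has moved.

```bash
python3 -c "
from workcell import env; print(env.job_done())"
```

```text
the job is handed in; nothing more can be done
None
```

I stacked both closed boxes on the bottom box, set the iron weight on top with its long side along the box, let go, backed off straight up and handed the job in at about 25 s.

- **Boxes:** In the wrist view the bottom box measured (500.2, 39.4) mm at about -33.0°. The first stacked box measured (499.8, 39.2) at -33.0°, and the second (499.9, 39.2) at -33.0°. In the last side view the column's edges ran straight down, with no visible step.
- **Bottom box:** Once covered it could only be seen from the side. I judged that it had not shifted because the column stayed flush and kept its position.
- **Weight:** Its slab centre was at (499.2, 39.5) against the top box's (499.7, 39.6), about 0.5 mm off centre, both at -33.0°.
- **Forces:** Each item was lowered in steps of under 0.5 mm near contact, and the vertical force at release was at most about 4 N. The first box had the hardest set-down.
- **Disagreement:** The top camera read about 2 mm further in x than the wrist camera, which is within the stated calibration. I relied on wrist measurements taken at the same heading.
- **Bystanders:** I saw no change in those visible in the last pictures, but I did not measure them one by one.

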